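# Close the carton of rings and hold the spring jaw open at the mark

### The arm

A 6-joint arm with a two-finger parallel gripper is mounted at the origin on the work surface. World frame = base frame: x ahead of the robot, y to its left, z up, the work surface at z = 0. Lengths are in m, angles in rad, forces in N, time in s.
With the tool pointing down it reaches from about 0.35 to 0.875 m from the base axis. Payload 4.2 kg.
Tool frame: the origin (TCP) lies where the fingers leave the gripper's body, on its centre line; the fingertips stand 73 mm ahead of it and the grasp point (between the pads) lies 54 mm ahead of it (robot.tip_reach is the distance from the TCP to the fingertips, in m); z points along the fingers, x is the direction in which the jaws open and shut, and the axes are right-handed (so a half turn about z gives the same grasp; the last joint's range is limited). The gripper opens to 85 mm and grips with 20 to 120 N. Pads are 22 mm wide; open, the fingers measure 114 mm over their backs; the gripper's body (76 mm by 85 mm) begins 54 mm behind the grasp point. The pads swing forward as they close: fully open they stand 13 mm farther back than shut.
Start: joints at [1.474, 0.385, 0.008, 0, -1.194, -0.259], TCP at [0.218, 0.586, 0.304] pointing down, gripper open.
Joint ranges: [-3.14, 3.14], [-1.21, 2.06], [-1.07, 1.41], [-3.16, 2.05], [-2.99, -0.16], [-3.1, 3.1]. Speed limits (rad/s): [2.79, 2.79, 3.14, 3.14, 3.14, 3.14].

### API

Orientations are given as a unit quaternion [x, y, z, w].
In Python, from rig import sensors, vision, job, robot gives the robot as it stands. The module is installed in compiled form; this text tells all that it offers.
- The arm moves only by the tool move_arm, never from a script. Its argument "rows" is a list of rows, each an object with "travel": the shift along the tool's x, y, z in cm, a list of three; "yaw": the turn about the tool's z in degrees; "jaw": the closure, from 0 (fully open) to 1 (shut). A call has 1 to 8 rows; each row is the pose to reach, as a shift and turn from the pose measured when the call began, along the tool's axes at that moment; what a row does not reach only later rows make up. A row lasts 1/10 s, in which the tool goes at most 50 mm and 8.59 degrees, less where a joint would pass 70% of its speed; a pose out of reach is approached as far as the arm can. A call with a gripper value outside its range is refused whole. The fingers move at their own pace and stop on an object; "grip_force" is the grip in N (left out, the last holds). Time passes only in rows, so rows that repeat a pose let the fingers close. It gives the time, the measured TCP pose, the force and the opening at its end, in the units of the state.
- sensors.state(): the state, without advancing time (a new reading comes with each control period).
- vision.capture(name): name is "side" or "top"; returns (picture, depth): 384x512x3 uint8, red, green, blue; 384x512 float32, m along the optical axis (not along the pixel's ray), 0 where there is no reading.
- vision.get_calibration(name): a dict with "intrinsics" (3x3 intrinsics, pixels), "rvec" (rotation vector, rad) and "tvec" (3), from world to camera coordinates, as OpenCV has them. Camera axes: x right, y down, z forward; pixel columns grow to the right and rows downward; lengths in m; the calibration is good to about 2 mm. A picture is of the moment at which its call begins. get_calibration takes no time and is no camera call.
- job.finish_job(): hands the job in, once; it reports no verdict.
The state is a dict: "clock": time; "qpos": joint angles; "dq": joint speeds; "joint_torque": joint torques, N m; "eef_pos": TCP position; "tool_rot": TCP orientation; "ft_force": force on the tool from outside, world axes, zero at the start; "ft_torque": the same for the moment, N m; "opening": opening from 0.0 (shut) to 1.0 (fully open).
Only numpy, scipy, OpenCV 4.12 (cv2) and the standard library are available. Lean on these libraries where they do the work, as an engineer would, in place of code of your own. Each camera call takes 0.05 s, during which the arm holds its last target. There are 200 camera calls.

### The job

The carton of finished rings is clamped in the blue packing nest: close it by folding down flat first the narrow plain flap, then the wide flap with the red strip over it. Then pull the red handle of the spring jaw away from the carton until its red pointer stands over the yellow mark, and keep holding it there so that the carton can be taken out: finish while holding the handle still at the mark, do not let go. Leave the other things on the bench where they are.

Things in the scene. Friction and masses are not known exactly. Their poses are not given: they have to be found in the camera images.
- nest: Packing nest fixed to the bench: a blue base plate 190 (x) by 400 (y) by 12 mm, y from -210 to +190 mm. Origin on the bench surface, z up; the pull direction is its -y. The carton stands on it in the +y half, between a blue fixed jaw (y 152 to 166 mm, 72 mm high) and the steel spring jaw. A steel end block (56 mm high) stands at y -197 mm
- carton_top (a point): Centre of the open top of the cardboard carton, level with its wall tops 112 mm above the bench, at nest x 0, y +85 mm. The carton measures 150 (nest x) by 130 (nest y) mm, walls 4 mm, and holds steel rings up to 76 mm above the bench. It has two flaps, on its -y and +y rims
- inner_flap (a joint): Hinge of the narrow plain cardboard flap (150 mm along x, 50 mm deep, 3 mm thick) on the carton's -y rim. 0 = folded flat over the carton, 1.57 = upright, more = leaning outwards to -y (limit 2.4). It starts open at 1.7 to 2.2. Light; friction of the crease keeps it where it is left
- inner_flap_hinge (a point): Middle of the narrow flap's hinge line, at nest x 0, y +20 mm, 113 mm above the bench; the line runs along nest x
- inner_flap_edge (a point): Middle of the narrow flap's free edge, on its outer face (top when folded), 50 mm from the hinge
- cover_flap (a joint): Hinge of the wide cardboard flap with a red strip along its free edge (150 mm along x, 100 mm deep, 3 mm thick) on the carton's +y rim. 0 = folded flat over the carton and the narrow flap, 1.57 = upright, more = leaning outwards to +y (limit 2.4). It starts open at 1.6 to 1.95. Light; friction of the crease keeps it where it is left
- cover_flap_hinge (a point): Middle of the wide flap's hinge line, at nest x 0, y +150 mm, 116.5 mm above the bench; the line runs along nest x
- cover_flap_edge (a point): Middle of the wide flap's free edge, on its outer face (top when folded), 100 mm from the hinge
- jaw_slide (a joint): Travel (m) of the spring jaw: 0 = against the carton (where it starts and where the spring pulls it back when let go), grows as it is pulled to nest -y, end stop at 0.095. The pull needs about 4 N at first and 80 N/m more with travel, about 9 N at the mark
- carriage (a point): Centre of the top of the jaw's carriage under the handle, a dark steel block 120 (nest x) by 75 (nest y) mm, top 44 mm above the bench; its steel jaw plate next to the carton reaches 72 mm above the bench. Moves with the jaw
- pull_handle (a point): Red bow handle (its bar is jaw_slide_c0) on the jaw's carriage, moving with it. This point is the middle of its grip bar, 90 mm above the bench, at nest x 0, y -50 mm when the jaw is closed. The bar is 104 mm along nest x, 12 mm wide (y), 14 mm high, on two 12 mm posts at x +-46 mm; the space under the bar between the posts is free for 39 mm. Can be gripped across from above
- pointer (a point): Tip of the flat red pointer on the carriage, at its nest +x side: nest x +80 mm, level with the handle bar in y, 23.5 mm above the bench; moves with the jaw
- mark: Yellow mark on the nest plate beside the slide (nest x +80 mm), a strip 16 mm wide along nest y and 32 mm along x, 6.5 mm thick. Origin at the centre of its underside, axes as the nest. It is clipped at a different place each time, 50 to 75 mm of pull from the pointer's rest
- hammer: Loose bystander, to be left where it is; hammer lying flat, handle to its -x; origin under its middle
- wrench: Loose bystander, to be left where it is; steel wrench lying flat; origin under its middle
- file: Loose bystander, to be left where it is; flat file 280 mm long with a blue and yellow handle to its -x; origin under it
- mallet: Loose bystander, to be left where it is; black rubber mallet, head 64 mm across and 75 mm high standing on its face, 210 mm wooden handle to its -x; origin under the head
- loose_ring: Loose bystander, to be left where it is; steel ring 64 mm across, 18 mm high, lying near the nest; origin at the centre of its underside
- bolt: Loose bystander, to be left where it is; dark steel bolt 38 mm high, standing on its 18 mm head near the nest; origin under it
- oil_bottle: Loose bystander, to be left where it is; yellow bottle 56 mm across, 150 mm high; origin under it

How it is judged:
By the outcome, as a careful person would: the job done as asked, in the order asked, and still so for the second after the job is handed in, while the arm keeps its last pose, push and grip.
It also fails if it takes over 58 s, if anything falls off the work surface, if the arm or the gripper's body presses on something with over 40 N, if the wrist force passes 120 N, or if a joint passes its speed limit or range.

## Working session

There is one attempt and no reset: what is moved stays moved. The work goes in short steps, Python scripts to look and compute and a tool call to move; the robot and the scene stay as the last step left them, time stands still between calls to the robot, and variables do not carry over. Pictures are saved under pics/ and viewed, about 8 in all and at most 12, crops included, and the job is handed in when it is done.

Besides the shell and the picture viewer there is one more tool, called after "Request:" as name(argument=value, ...), one argument or row to a line, values as JSON. move_arm: Moves the arm, as the interface text tells. Its arguments: {"type":"object","properties":{"rows":{"type":"array"},"grip_force":{"type":"number"}},"required":["rows"]}

```bash
mkdir -p pics; cat > h.py <<'E'
import numpy as np, cv2
from rig import sensors, vision, job, robot
def cal(n):
    c=vision.get_calibration(n);K=np.array(c['intrinsics'],float);R=cv2.Rodrigues(np.array(c['rvec'],float))[0];t=np.array(c['tvec'],float).ravel();return K,R,t
def plane(n,u,v,z):
    K,R,t=cal(n);d=R.T@np.linalg.solve(K,[u,v,1.]);o=-R.T@t;return o+d*(z-o[2])/d[2]
def cloud(n,depth):
    K,R,t=cal(n);v,u=np.mgrid[:384,:512];p=np.stack([u*depth,v*depth,depth],-1)@np.linalg.inv(K).T
    return (p-t)@R
def proj(n,P):
    K,R,t=cal(n);return cv2.projectPoints(np.array(P,float).reshape(-1,3),R,t,K,None)[0].reshape(-1,2)
def save(n,img): cv2.imwrite('pics/'+n+'.png',img[...,::-1])
E
python3 - <<'E'
from h import *
a,d=vision.capture('top');b,e=vision.capture('side')
np.savez('c0.npz',a=a,d=d,b=b,e=e)
save('top0',a);save('side0',b)
for n in('top','side'):
    K,R,t=cal(n);print(n,-R.T@t,R[2],K[0,0])
s=sensors.state();print(s)
P=cloud('top',d)
hs=cv2.cvtColor(a,cv2.COLOR_RGB2HSV);H,S,V=cv2.split(hs)
for nm,m in dict(red=((H<8)|(H>172))&(S>130)&(V>70),yel=(H>20)&(H<35)&(S>130)&(V>90),blue=(H>95)&(H<130)&(S>110)&(V>50)).items():
    k,l,st,ce=cv2.connectedComponentsWithStats(m.astype(np.uint8))
    for i in range(1,k):
        if st[i,4]>25: print(nm,st[i],ce[i].round(1),np.median(P[l==i],0).round(3))
E
```

```text
top [ 0.27936402 -0.00868764  1.42548193] [ 2.01319028e-01 -3.31564226e-04 -9.79525670e-01] 399.63958407966624
side [-0.13718848 -0.63922716  0.93820611] [ 0.54955977  0.49891395 -0.67012605] 387.7780047910969
{'clock': 0.1, 'qpos': array([ 1.47357853e+00,  3.85470593e-01,  6.78521165e-03, -4.21191166e-04,
       -1.19401923e+00, -2.58592337e-01]), 'dq': array([-0.00057112, -0.00157263,  0.00376538,  0.00203912, -0.00076904,
        0.00019759]), 'joint_torque': array([ 1.99385054e-04, -3.93322778e+01,  1.88928062e+01,  4.19791952e+00,
       -2.60388078e-03,  5.70805909e-06]), 'eef_pos': array([0.21757132, 0.58550759, 0.30294726]), 'tool_rot': array([-5.70746839e-01,  8.21125507e-01, -6.00054397e-04, -7.67227175e-04]), 'ft_force': array([0.73747173, 0.58133641, 0.77754005]), 'ft_torque': array([-0.01526579, -0.06280558,  0.00346799]), 'opening': 1.0003453125919424}
red [  43   77  101   56 4674] [ 94.4 105.7] [0.827 0.539 0.159]
red [ 54  92  98  51 898] [115.4 131.2] [0.751 0.491 0.06 ]
red [332 133   8   7  44] [335.7 135.9] [ 0.741 -0.267  0.149]
red [274 180   6  32 128] [276.2 196.1] [ 0.541 -0.07   0.095]
yel [325 135  16  15 161] [331.7 143.1] [ 0.728 -0.257  0.102]
yel [365 138   7   5  31] [368.2 140.2] [ 0.773 -0.412  0.021]
blue [ 226   91   52   40 1310] [253.  109.1] [0.896 0.009 0.038]
blue [365 144   8  15 104] [368.2 151.2] [ 0.731 -0.409  0.021]
blue [276 172  42  13 160] [295.3 179.9] [ 0.615 -0.14   0.012]
blue [265 175   8   8  52] [268.9 178. ] [ 0.624 -0.047  0.012]
blue [281 188  34  19 569] [297.5 197.1] [ 0.555 -0.152  0.012]
blue [  57  196   55   62 1245] [ 81.8 227.4] [0.415 0.548 0.176]
blue [ 210  210  112   21 1071] [273.4 220.7] [ 0.466 -0.088  0.012]
blue [ 88 221  12  21  60] [ 93.6 231.2] [0.414 0.547 0.071]
```

View pics/top0.png

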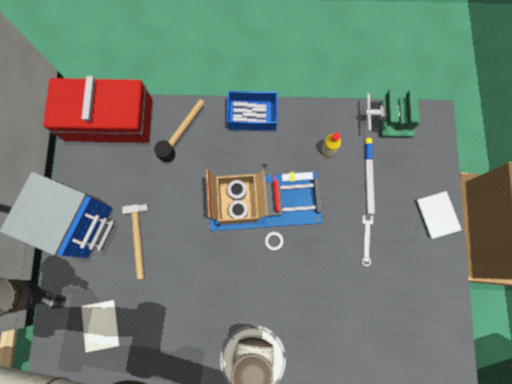

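View pics/side0.png

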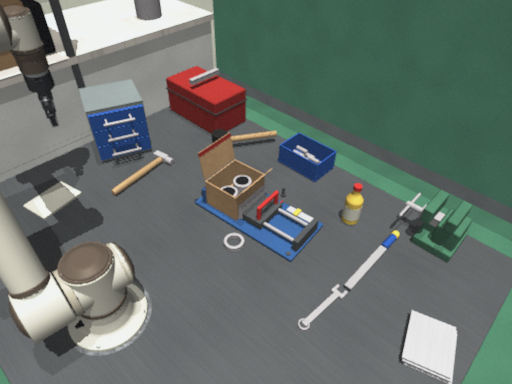

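The top view has +x up and +y to the left. The carton is at about (238,195), the red handle at (276,196), the yellow mark near (293,176), the ring at (274,240) and the bolt at (264,167). The narrow flap leans out to the right at about (262,192). The wide flap stands on the left at about (208,195).

```bash
python3 - <<'E'
from h import *
z=np.load('c0.npz');a,d,b,e=[z[k] for k in 'adbe']
def masks(im):
    H,S,V=cv2.split(cv2.cvtColor(im,cv2.COLOR_RGB2HSV));return ((H<8)|(H>172))&(S>120)&(V>60),(H>20)&(H<35)&(S>110)&(V>90),(H>95)&(H<130)&(S>110)&(V>50),H,S,V
for n,im,dd in(('top',a,d),('side',b,e)):
    P=cloud(n,dd);r,y,bl,H,S,V=masks(im)
    reg=(abs(P[...,0]-.54)<.2)&(abs(P[...,1]+.05)<.3)&(P[...,2]<.26)
    # handle bar
    m=r&reg&(P[...,2]>.08)&(P[...,2]<.105)&(P[...,1]<0)
    q=P[m][:,:2];rect=cv2.minAreaRect(q.astype(np.float32));print(n,'bar',len(q),q.mean(0).round(4),rect,P[m][:,2].mean())
    vx=cv2.fitLine(q.astype(np.float32),cv2.DIST_L2,0,.01,.01).ravel();print(' barline',vx.round(4))
    m=bl&reg&(P[...,2]<.025); q=P[m][:,:2].astype(np.float32)
    print(' plate',cv2.minAreaRect(q),cv2.boxPoints(cv2.minAreaRect(q)).round(3).tolist())
    m=y&reg&(P[...,2]<.05)
    if m.any(): print(' mark',m.sum(),P[m].mean(0).round(4),cv2.minAreaRect(P[m][:,:2].astype(np.float32)),np.argwhere(m).mean(0))
    m=r&reg&(P[...,2]<.05); 
    if m.any(): print(' lowred',P[m].round(3)[:12].tolist())
    m=r&reg&(P[...,2]>.12)
    if m.any(): print(' strip',m.sum(),P[m].mean(0).round(4),P[m].min(0).round(3),P[m].max(0).round(3))
    card=(H>8)&(H<22)&(S>60)&reg&(P[...,2]>.10)
    print(' card',card.sum(),P[card].min(0).round(3),P[card].max(0).round(3))
    if n=='top':
        for row in (185,195,205): print([(c,P[row,c].round(3).tolist()) for c in range(202,274,3) if dd[row,c]>0])
save('crop1',np.hstack([cv2.resize(a[155:255,190:340],(0,0),fx=3.2,fy=3.2*1,interpolation=cv2.INTER_CUBIC)]))
E
```

```text
top bar 105 [ 0.5411 -0.0717] ((0.5433374643325806, -0.07172763347625732), (0.10250254720449448, 0.011648165993392467), 4.920003890991211) 0.09638426938857367
 barline [ 0.9963  0.0863  0.5411 -0.0717]
 plate ((0.5410683155059814, -0.031030088663101196), (0.1912778913974762, 0.3982251286506653), 5.20518684387207) [[0.42800000309944153, 0.1589999943971634], [0.46399998664855957, -0.23800000548362732], [0.6539999842643738, -0.22100000083446503], [0.6179999709129333, 0.17599999904632568]]
 mark 33 [ 0.6428 -0.1447  0.0155] ((0.676612138748169, -0.18481090664863586), (0.03335222601890564, 0.1647643893957138), 37.93920135498047) [173.21212121 295.78787879]
 lowred [[0.612, -0.065, 0.032], [0.608, -0.065, 0.032], [0.602, -0.061, 0.043], [0.598, -0.061, 0.043], [0.594, -0.061, 0.044], [0.591, -0.061, 0.044], [0.584, -0.065, 0.044], [0.579, -0.064, 0.048], [0.576, -0.065, 0.046], [0.572, -0.065, 0.048], [0.57, -0.065, 0.042], [0.566, -0.065, 0.043]]
 strip 21 [ 0.7346 -0.264   0.1481] [ 0.729 -0.277  0.139] [ 0.74  -0.255  0.153]
 card 1105 [ 0.45  -0.277  0.1  ] [0.737 0.153 0.22 ]
[(202, [
[... 2541 characters left out ...]
.23999999463558197], [0.6639999747276306, -0.22200000286102295], [0.628000020980835, 0.17900000512599945]]
 mark 84 [ 0.6822 -0.2127  0.0146] ((0.6738101243972778, -0.20955319702625275), (0.05346347391605377, 0.20342902839183807), 22.554908752441406) [217.25       326.60714286]
 lowred [[0.678, 0.004, 0.001], [0.676, -0.003, 0.002], [0.679, -0.006, -0.003], [0.657, 0.004, 0.0], [0.653, 0.005, -0.003], [0.634, -0.06, 0.024], [0.569, -0.031, 0.044], [0.624, -0.064, 0.029], [0.63, -0.064, 0.024], [0.56, -0.035, 0.049], [0.622, -0.062, 0.024], [0.626, -0.063, 0.022]]
 strip 156 [0.5704 0.0467 0.1935] [ 0.45  -0.279  0.14 ] [0.74  0.154 0.216]
 card 1295 [ 0.449 -0.276  0.1  ] [0.739 0.157 0.217]
```

View pics/crop1.png

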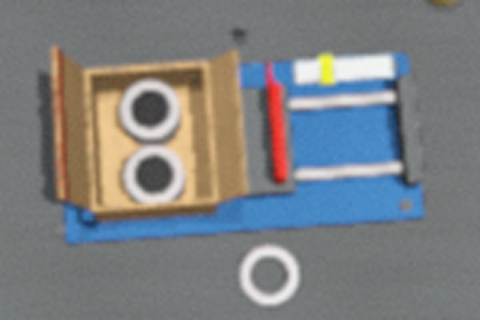

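```bash
cat >> h.py <<'E'
from scipy.spatial.transform import Rotation as Ro
yaw=np.radians(5.1);O=np.array([.5405,-.021,0]);EX=np.array([np.cos(yaw),np.sin(yaw),0]);EY=np.array([-np.sin(yaw),np.cos(yaw),0]);EZ=np.array([0,0,1.])
N2W=lambda p:O+p[0]*EX+p[1]*EY+p[2]*EZ
W2N=lambda w:np.array([(w-O)@EX,(w-O)@EY,w[2]])
def go(*tips):
    "tips in nest coords (fingertip shut) -> travel cm in tool axes"
    s=sensors.state();R=Ro.from_quat(s['tool_rot']);p=s['eef_pos']
    tx=R.apply([1,0,0]);want=-EY
    print('clock',s['clock'],'tip nest',W2N(p+R.apply([0,0,robot.tip_reach])).round(4),'F',s['ft_force'].round(1),'open',s['opening'],'yaw',np.degrees(-np.arctan2(tx[0]*want[1]-tx[1]*want[0],tx@want)).round(2))
    for t in tips: print(t,(R.inv().apply(N2W(t)+[0,0,robot.tip_reach]-p)*100).round(2).tolist())
E
python3 - <<'E'
from h import *
print(robot.tip_reach)
go((0,-.035,.29),(0,.085,.29))
z=np.load('c0.npz');a,d,b,e=[z[k] for k in 'adbe']
for n,im,dd in(('top',a,d),('side',b,e)):
    H,S,V=cv2.split(cv2.cvtColor(im,cv2.COLOR_RGB2HSV));P=cloud(n,dd)
    m=(H>20)&(H<35)&(S>110)&(V>90)&(abs(P[...,0]-.63)<.04)&(abs(P[...,1]+.12)<.06)&(P[...,2]<.05)
    for v,u in np.argwhere(m): pass
    uv=np.argwhere(m)[:,::-1];q=np.array([W2N(plane(n,u,v,.0185)) for u,v in uv]);print(n,len(uv),q.mean(0),q.min(0),q.max(0),P[m][:,2].mean())
E
```

```text
0.0726
clock 0.1 tip nest [-0.2678  0.6327  0.2303] F [0.7 0.6 0.8] open 1.0003453125919424 yaw -25.5
(0, -0.035, 0.29) [48.77, -52.91, -5.86]
(0, 0.085, 0.29) [37.93, -47.75, -5.89]
top 29 [ 0.08129885 -0.11630502  0.0185    ] [ 0.06548411 -0.1217337   0.0185    ] [ 0.09599972 -0.1105363   0.0185    ] 0.016124252239868637
side 36 [ 0.08092034 -0.11503259  0.0185    ] [ 0.06298728 -0.12182432  0.0185    ] [ 0.09734442 -0.10613401  0.0185    ] 0.016236363446600996
```

Request:
move_arm(
  rows=[
    {"travel": [0, 0, -6], "yaw": 0, "jaw": 1},
    {"travel": [8, -9, -6], "yaw": -8, "jaw": 1},
    {"travel": [48.8, -52.9, -5.9], "yaw": -25.5, "jaw": 1},
    {"travel": [48.8, -52.9, -5.9], "yaw": -25.5, "jaw": 1},
    {"travel": [48.8, -52.9, -5.9], "yaw": -25.5, "jaw": 1},
    {"travel": [48.8, -52.9, -5.9], "yaw": -25.5, "jaw": 1},
    {"travel": [48.8, -52.9, -5.9], "yaw": -25.5, "jaw": 1},
    {"travel": [48.8, -52.9, -5.9], "yaw": -25.5, "jaw": 1},
  ],
)

```text
clock: 0.9
eef_pos: [0.3766, 0.2719, 0.3599]
tool_rot: [0.738, -0.675, 0.0, 0.001]
ft_force: [1.7, 0.9, -0.5]
opening: 0.001
```

```bash
python3 -c "
from h import *
go((0,-.035,.29))"
```

```text
clock 0.9 tip nest [-0.1373  0.3061  0.2873] F [ 1.7  0.9 -0.5] open 0.0005223966339106435 yaw 0.04
(0, -0.035, 0.29) [34.14, -13.7, -0.22]
```

Request:
move_arm(
  rows=[
    {"travel": [34.1, -13.7, 0], "yaw": 0, "jaw": 1},
    {"travel": [34.1, -13.7, 0], "yaw": 0, "jaw": 1},
    {"travel": [34.1, -13.7, 0], "yaw": 0, "jaw": 1},
    {"travel": [34.1, -13.7, 0], "yaw": 0, "jaw": 1},
    {"travel": [34.1, -13.7, 0], "yaw": 0, "jaw": 1},
    {"travel": [34.1, -13.7, 0], "yaw": 0, "jaw": 1},
    {"travel": [34.1, -13.7, 0], "yaw": 0, "jaw": 1},
    {"travel": [34.1, -13.7, 0], "yaw": 0, "jaw": 1},
  ],
)

```text
clock: 1.7
eef_pos: [0.5446, -0.0589, 0.3594]
tool_rot: [0.737, -0.676, -0.0, 0.002]
ft_force: [1.2, 0.7, -0.5]
opening: -0.0
```

```bash
python3 -c "
from h import *
a,d=vision.capture('side');np.savez('c1.npz',b=a,e=d)
save('s1',cv2.resize(a[120:270,170:370],(0,0),fx=4,fy=4,interpolation=cv2.INTER_CUBIC))
go((0,-.035,.2),(0,-.035,.137))"
```

```text
clock 1.75 tip nest [ 0.001  -0.039   0.2866] F [1.5 0.1 0.4] open -0.0009556274367049489 yaw -0.24
(0, -0.035, 0.2) [-0.41, 0.09, 8.66]
(0, -0.035, 0.137) [-0.43, 0.07, 14.96]
```

View pics/s1.png

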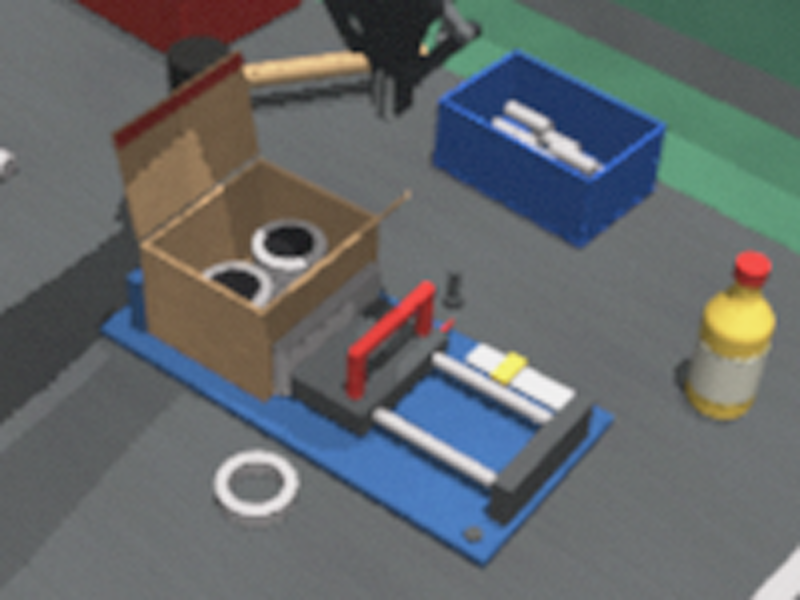

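Fingertips at about (395,105) in the crop are above the scene. The narrow flap shows edge-on at (400,195), the handle at (390,325), and nothing has been touched. I'll lower outside the flap and then push it in.

Request:
move_arm(
  rows=[
    {"travel": [0, 0, 5], "yaw": 0, "jaw": 1},
    {"travel": [0, 0, 9], "yaw": 0, "jaw": 1},
    {"travel": [0, 0, 12], "yaw": 0, "jaw": 1},
    {"travel": [0, 0, 14], "yaw": 0, "jaw": 1},
    {"travel": [0, 0, 14.8], "yaw": 0, "jaw": 1},
    {"travel": [0, 0, 14.8], "yaw": 0, "jaw": 1},
  ],
)

```text
clock: 2.35
eef_pos: [0.5442, -0.0599, 0.2102]
tool_rot: [0.737, -0.676, -0.001, 0.003]
ft_force: [0.2, 0.3, -0.1]
opening: 0.003
```

```bash
python3 -c "
from h import *
go((0,0,.137),(0,.03,.137),(0,.045,.128),(0,.055,.118),(0,.06,.112))"
```

```text
clock 2.35 tip nest [-1.000e-04 -3.930e-02  1.376e-01] F [ 0.2  0.3 -0.1] open 0.0032900097827416085 yaw -0.22
(0, 0, 0.137) [-3.9, 0.04, 0.04]
(0, 0.03, 0.137) [-6.9, 0.05, 0.03]
(0, 0.045, 0.128) [-8.41, 0.05, 0.93]
(0, 0.055, 0.118) [-9.41, 0.05, 1.93]
(0, 0.06, 0.112) [-9.91, 0.05, 2.53]
```

Request:
move_arm(
  rows=[
    {"travel": [-2, 0, 0], "yaw": 0, "jaw": 1},
    {"travel": [-3, 0, 0], "yaw": 0, "jaw": 1},
    {"travel": [-4, 0, 0], "yaw": 0, "jaw": 1},
    {"travel": [-5, 0, 0], "yaw": 0, "jaw": 1},
    {"travel": [-6, 0, 0], "yaw": 0, "jaw": 1},
    {"travel": [-7, 0, 0], "yaw": 0, "jaw": 1},
    {"travel": [-7.8, 0, 0.4], "yaw": 0, "jaw": 1},
    {"travel": [-8.2, 0, 0.8], "yaw": 0, "jaw": 1},
  ],
)

```text
clock: 3.15
eef_pos: [0.5372, 0.0227, 0.2017]
tool_rot: [0.737, -0.676, -0.001, 0.003]
ft_force: [0.4, -0.7, 0.5]
opening: 0.001
```

```bash
python3 -c "
from h import *
go((0,.047,.126),(0,.049,.121),(0,.046,.117),(0,.044,.114))"
```

```text
clock 3.15 tip nest [0.0002 0.0436 0.1291] F [ 0.4 -0.7  0.5] open 0.0013471803648893845 yaw -0.18
(0, 0.047, 0.126) [-0.32, 0.06, 0.31]
(0, 0.049, 0.121) [-0.52, 0.06, 0.81]
(0, 0.046, 0.117) [-0.22, 0.05, 1.21]
(0, 0.044, 0.114) [-0.02, 0.05, 1.51]
```

Request:
move_arm(
  rows=[
    {"travel": [-0.3, 0, 0.3], "yaw": 0, "jaw": 1},
    {"travel": [-0.5, 0, 0.6], "yaw": 0, "jaw": 1},
    {"travel": [-0.5, 0, 0.9], "yaw": 0, "jaw": 1},
    {"travel": [-0.3, 0, 1.2], "yaw": 0, "jaw": 1},
    {"travel": [-0.2, 0, 1.4], "yaw": 0, "jaw": 1},
    {"travel": [-0.2, 0, 1.4], "yaw": 0, "jaw": 1},
  ],
)

```text
clock: 3.75
eef_pos: [0.5371, 0.0249, 0.1886]
tool_rot: [0.737, -0.676, -0.001, 0.002]
ft_force: [-2.8, 3.6, 6.6]
opening: -0.003
```

```bash
python3 -c "
from h import *
go((0,.046,.112),(0,.046,.28),(0,.22,.29))
b,e=vision.capture('side');P=cloud('side',e)
save('s2',cv2.resize(b[120:250,170:340],(0,0),fx=3,fy=3,interpolation=cv2.INTER_CUBIC))
for x in(-.06,-.04,.04,.06):
  for y in (.03,.05,.065):
    u,v=proj('side',N2W((x,y,.1145)))[0].round().astype(int);print(x,y,W2N(P[v,u]).round(3))
"
```

```text
clock 3.75 tip nest [0.0004 0.0459 0.116 ] F [-2.8  3.6  6.6] open -0.002520009354536435 yaw -0.19
(0, 0.046, 0.112) [0.0, 0.07, 0.4]
(0, 0.046, 0.28) [0.04, 0.14, -16.4]
(0, 0.22, 0.29) [-17.36, 0.2, -17.43]
-0.06 0.03 [-0.061  0.028  0.116]
-0.06 0.05 [-0.06   0.05   0.115]
-0.06 0.065 [-0.061  0.066  0.115]
-0.04 0.03 [-0.043  0.027  0.116]
-0.04 0.05 [-0.042  0.049  0.115]
-0.04 0.065 [-0.04   0.063  0.115]
0.04 0.03 [0.035 0.025 0.119]
0.04 0.05 [0.037 0.047 0.12 ]
0.04 0.065 [-0.013  0.024  0.172]
0.06 0.03 [0.057 0.03  0.116]
0.06 0.05 [0.062 0.05  0.115]
0.06 0.065 [-0.013  0.008  0.188]
```

View pics/s2.png

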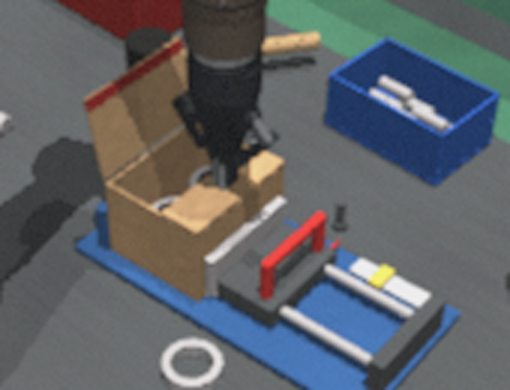

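The narrow flap lies flat at 115 mm all across, at about (225,195) in the crop. Next is the wide flap: up, over it and down behind it.

Request:
move_arm(
  rows=[
    {"travel": [0, 0, -5], "yaw": 0, "jaw": 1},
    {"travel": [0, 0, -10], "yaw": 0, "jaw": 1},
    {"travel": [0, 0, -15], "yaw": 0, "jaw": 1},
    {"travel": [-2, 0, -17], "yaw": 0, "jaw": 1},
    {"travel": [-7, 0, -17], "yaw": 0, "jaw": 1},
    {"travel": [-12, 0, -17], "yaw": 0, "jaw": 1},
    {"travel": [-16.5, 0, -17], "yaw": 0, "jaw": 1},
    {"travel": [-16.5, 0, -17], "yaw": 0, "jaw": 1},
  ],
)

```text
clock: 4.6
eef_pos: [0.5233, 0.1936, 0.3576]
tool_rot: [0.738, -0.674, -0.001, 0.002]
ft_force: [-1.1, -0.4, 0.2]
opening: -0.001
```

```bash
python3 -c "
from h import *
go((0,.212,.29),(0,.212,.17))"
```

```text
clock 4.6 tip nest [0.0016 0.2152 0.285 ] F [-1.1 -0.4  0.2] open -0.0012508039947536956 yaw 0.09
(0, 0.212, 0.29) [0.33, 0.19, -0.49]
(0, 0.212, 0.17) [0.31, 0.14, 11.51]
```

Request:
move_arm(
  rows=[
    {"travel": [0, 0, 4], "yaw": 0, "jaw": 1},
    {"travel": [0, 0, 8], "yaw": 0, "jaw": 1},
    {"travel": [0, 0, 10.5], "yaw": 0, "jaw": 1},
    {"travel": [0, 0, 11.3], "yaw": 0, "jaw": 1},
    {"travel": [0, 0, 11.3], "yaw": 0, "jaw": 1},
    {"travel": [1.5, 0, 11.3], "yaw": 0, "jaw": 1},
    {"travel": [3, 0, 11.3], "yaw": 0, "jaw": 1},
    {"travel": [4, 0, 11.3], "yaw": 0, "jaw": 1},
  ],
)

```text
clock: 5.4
eef_pos: [0.5276, 0.1524, 0.2481]
tool_rot: [0.738, -0.674, 0.0, -0.0]
ft_force: [-3.6, 0.3, 7.8]
opening: -0.001
```

```bash
python3 -c "
from h import *
go((0,.15,.172),(0,.13,.168),(0,.115,.16),(0,.1,.147),(0,.09,.135),(0,.085,.125),(0,.085,.118))"
```

```text
clock 5.4 tip nest [0.0026 0.1738 0.1755] F [-3.6  0.3  7.8] open -0.001178579241141405 yaw 0.08
(0, 0.15, 0.172) [2.38, 0.26, 0.35]
(0, 0.13, 0.168) [4.38, 0.26, 0.76]
(0, 0.115, 0.16) [5.88, 0.26, 1.56]
(0, 0.1, 0.147) [7.38, 0.27, 2.86]
(0, 0.09, 0.135) [8.38, 0.27, 4.06]
(0, 0.085, 0.125) [8.88, 0.27, 5.06]
(0, 0.085, 0.118) [8.88, 0.27, 5.76]
```

```bash
python3 -c "
from h import *
b,e=vision.capture('side')
save('s3',cv2.resize(b[100:230,160:330],(0,0),fx=4,fy=4,interpolation=cv2.INTER_CUBIC));print(sensors.state()['ft_force'])"
```

```text
[-0.65664257 -1.73483002  5.69138531]
```

View pics/s3.png

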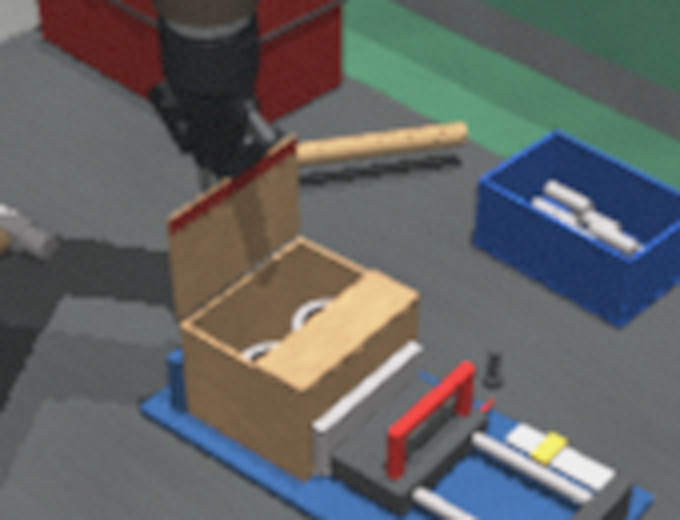

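The picture shows the wide flap about upright with its edge at (290,150) in the crop touching the splayed finger linkage. I'm too low, so I'll back off, raise about 2 cm, then sweep.

Request:
move_arm(
  rows=[
    {"travel": [-1, 0, 0], "yaw": 0, "jaw": 1},
    {"travel": [-1.5, 0, -1], "yaw": 0, "jaw": 1},
    {"travel": [-1.5, 0, -2], "yaw": 0, "jaw": 1},
    {"travel": [-0.5, 0, -2], "yaw": 0, "jaw": 1},
    {"travel": [0.7, 0, -2], "yaw": 0, "jaw": 1},
    {"travel": [1.9, 0, -2], "yaw": 0, "jaw": 1},
    {"travel": [2.9, 0, -2], "yaw": 0, "jaw": 1},
    {"travel": [3.9, 0, -2], "yaw": 0, "jaw": 1},
  ],
)

```text
clock: 6.25
eef_pos: [0.531, 0.1112, 0.2679]
tool_rot: [0.738, -0.675, 0.0, 0.0]
ft_force: [0.1, -0.3, -1.0]
opening: 0.001
```

```bash
python3 -c "
from h import *
go((0,.135,.195),(0,.11,.182),(0,.095,.165),(0,.085,.146),(0,.081,.131),(0,.08,.119))"
```

```text
clock 6.25 tip nest [0.0022 0.1324 0.1953] F [ 0.1 -0.3 -1. ] open 0.0006082374790290886 yaw -0.01
(0, 0.135, 0.195) [-0.25, 0.23, 0.03]
(0, 0.11, 0.182) [2.25, 0.22, 1.33]
(0, 0.095, 0.165) [3.75, 0.22, 3.03]
(0, 0.085, 0.146) [4.74, 0.22, 4.93]
(0, 0.081, 0.131) [5.14, 0.22, 6.43]
(0, 0.08, 0.119) [5.24, 0.22, 7.63]
```

Request:
move_arm(
  rows=[
    {"travel": [1.2, 0, 0.5], "yaw": 0, "jaw": 1},
    {"travel": [2.3, 0, 1.3], "yaw": 0, "jaw": 1},
    {"travel": [3.1, 0, 2.2], "yaw": 0, "jaw": 1},
    {"travel": [3.8, 0, 3.1], "yaw": 0, "jaw": 1},
    {"travel": [4.3, 0, 4.0], "yaw": 0, "jaw": 1},
    {"travel": [4.7, 0, 4.9], "yaw": 0, "jaw": 1},
    {"travel": [5.0, 0, 5.8], "yaw": 0, "jaw": 1},
    {"travel": [5.1, 0, 6.5], "yaw": 0, "jaw": 1},
  ],
)

```text
clock: 7.05
eef_pos: [0.5353, 0.0601, 0.2019]
tool_rot: [0.738, -0.675, 0.0, 0.001]
ft_force: [0.7, -0.3, -0.3]
opening: -0.002
```

```bash
python3 -c "
from h import *
go((0,.078,.119))"
```

```text
clock 7.05 tip nest [0.002  0.0812 0.1293] F [ 0.7 -0.3 -0.3] open -0.001820343058626615 yaw -0.02
(0, 0.078, 0.119) [0.32, 0.2, 1.03]
```

Request:
move_arm(
  rows=[
    {"travel": [0.2, 0, 0.4], "yaw": 0, "jaw": 1},
    {"travel": [0.2, 0, 0.8], "yaw": 0, "jaw": 1},
    {"travel": [0.2, 0, 1.1], "yaw": 0, "jaw": 1},
    {"travel": [0.2, 0, 1.2], "yaw": 0, "jaw": 1},
    {"travel": [0.2, 0, 1.2], "yaw": 0, "jaw": 1},
  ],
)

```text
clock: 7.55
eef_pos: [0.5355, 0.0582, 0.192]
tool_rot: [0.738, -0.675, 0.001, 0.001]
ft_force: [-4.3, -0.6, 11.1]
opening: -0.003
```

```bash
python3 -c "
from h import *
b,e=vision.capture('side');P=cloud('side',e)
go((0,.078,.119))
save('s4',cv2.resize(b[120:250,170:340],(0,0),fx=3,fy=3,interpolation=cv2.INTER_CUBIC))
for x in(-.06,-.04,.06):
  for y in (.055,.07,.1,.14):
    u,v=proj('side',N2W((x,y,.118)))[0].round().astype(int);print(x,y,W2N(P[v,u]).round(3))
"
```

```text
clock 7.6 tip nest [0.0021 0.0792 0.1194] F [-4.5 -0.1 10.6] open 0.0007529885121216568 yaw 0.04
(0, 0.078, 0.119) [0.13, 0.21, 0.04]
-0.06 0.055 [-0.063  0.051  0.121]
-0.06 0.07 [-0.063  0.068  0.12 ]
-0.06 0.1 [-0.06   0.101  0.116]
-0.06 0.14 [-0.059  0.141  0.119]
-0.04 0.055 [-0.04   0.055  0.119]
-0.04 0.07 [-0.041  0.071  0.119]
-0.04 0.1 [-0.042  0.1    0.121]
-0.04 0.14 [-0.041  0.14   0.12 ]
0.06 0.055 [0.06  0.053 0.119]
0.06 0.07 [0.059 0.069 0.12 ]
0.06 0.1 [-0.011  0.041  0.19 ]
0.06 0.14 [-0.017  0.073  0.197]
```

View pics/s4.png

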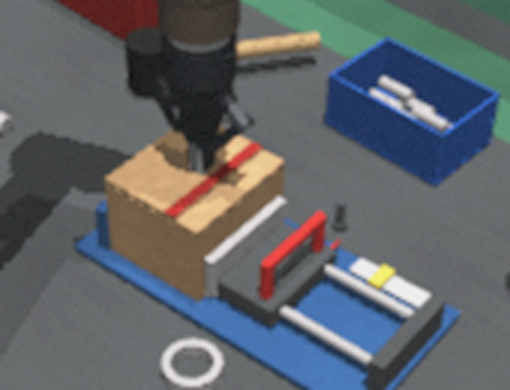

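Both flaps are flat: points at 116–121 mm across the wide flap, with the red strip at (215,180) over the narrow flap. Now the handle.

Request:
move_arm(
  rows=[
    {"travel": [0, 0, -4], "yaw": 0, "jaw": 1},
    {"travel": [0, 0, -6], "yaw": 0, "jaw": 1},
    {"travel": [3, 0.2, -7], "yaw": 0, "jaw": 0.5},
    {"travel": [7, 0.2, -7], "yaw": 0, "jaw": 0.5},
    {"travel": [11, 0.2, -7], "yaw": 0, "jaw": 0.5},
    {"travel": [13, 0.2, -7], "yaw": 0, "jaw": 0.5},
    {"travel": [13, 0.2, -7], "yaw": 0, "jaw": 0.5},
    {"travel": [13, 0.2, -7], "yaw": 0, "jaw": 0.5},
  ],
)

```text
clock: 8.4
eef_pos: [0.5452, -0.0714, 0.2622]
tool_rot: [0.738, -0.675, 0.001, 0.0]
ft_force: [-0.5, 0.1, 0.5]
opening: 0.501
```

```bash
python3 -c "
from h import *
go((0,-.0505,.12),(0,-.0505,.071))
b,e=vision.capture('side');P=cloud('side',e)
for x in(-.06,0,.06):
  for y in (.055,.08,.11,.14):
    u,v=proj('side',N2W((x,y,.119)))[0].round().astype(int);print(x,y,W2N(P[v,u]).round(3))
"
```

```text
clock 8.4 tip nest [ 0.0002 -0.0507  0.1896] F [-0.5  0.1  0.5] open 0.5007716946840673 yaw -0.0
(0, -0.0505, 0.12) [-0.02, 0.02, 6.96]
(0, -0.0505, 0.071) [-0.03, 0.02, 11.86]
-0.06 0.055 [-0.061  0.053  0.122]
-0.06 0.08 [-0.061  0.079  0.12 ]
-0.06 0.11 [-0.059  0.11   0.119]
-0.06 0.14 [-0.06  0.14  0.12]
0 0.055 [-0.002  0.053  0.121]
0 0.08 [-0.001  0.079  0.119]
0 0.11 [-0.003  0.108  0.121]
0 0.14 [-0.002  0.14   0.121]
0.06 0.055 [0.059 0.052 0.12 ]
0.06 0.08 [0.058 0.077 0.12 ]
0.06 0.11 [0.061 0.11  0.119]
0.06 0.14 [0.056 0.137 0.122]
```

Request:
move_arm(
  rows=[
    {"travel": [0, 0, 4], "yaw": 0, "jaw": 0.5},
    {"travel": [0, 0, 7], "yaw": 0, "jaw": 0.5},
    {"travel": [0, 0, 9.5], "yaw": 0, "jaw": 0.5},
    {"travel": [0, 0, 11], "yaw": 0, "jaw": 0.5},
    {"travel": [0, 0, 11.8], "yaw": 0, "jaw": 0.5},
    {"travel": [0, 0, 11.8], "yaw": 0, "jaw": 0.5},
  ],
  grip_force=60,
)

```text
clock: 9.05
eef_pos: [0.5449, -0.0702, 0.1434]
tool_rot: [0.739, -0.674, -0.0, 0.001]
ft_force: [-0.3, -0.3, 0.9]
opening: 0.5
```

Request:
move_arm(
  rows=[
    {"travel": [0, 0, 0], "yaw": 0, "jaw": 1},
    {"travel": [0, 0, 0], "yaw": 0, "jaw": 1},
    {"travel": [0, 0, 0], "yaw": 0, "jaw": 1},
    {"travel": [0, 0, 0], "yaw": 0, "jaw": 1},
    {"travel": [0, 0, 0], "yaw": 0, "jaw": 1},
    {"travel": [0, 0, 0], "yaw": 0, "jaw": 1},
  ],
)

```text
clock: 9.65
eef_pos: [0.5456, -0.0705, 0.1446]
tool_rot: [0.739, -0.674, 0.001, 0.001]
ft_force: [-0.7, -3.7, 5.2]
opening: 0.125
```

```bash
python3 -c "
from h import *
go((0,-.1155,.071))"
```

```text
clock 9.65 tip nest [ 0.0007 -0.0499  0.072 ] F [-0.7 -3.7  5.2] open 0.1253708851194059 yaw 0.15
(0, -0.1155, 0.071) [6.57, 0.09, 0.11]
```

Request:
move_arm(
  rows=[
    {"travel": [0.8, 0, 0], "yaw": 0, "jaw": 1},
    {"travel": [1.8, 0, 0], "yaw": 0, "jaw": 1},
    {"travel": [2.8, 0, 0], "yaw": 0, "jaw": 1},
    {"travel": [3.8, 0, 0], "yaw": 0, "jaw": 1},
    {"travel": [4.8, 0, 0], "yaw": 0, "jaw": 1},
    {"travel": [5.6, 0, 0], "yaw": 0, "jaw": 1},
    {"travel": [6.2, 0, 0], "yaw": 0, "jaw": 1},
    {"travel": [6.4, 0, 0], "yaw": 0, "jaw": 1},
  ],
)

```text
clock: 10.45
eef_pos: [0.5513, -0.1332, 0.1446]
tool_rot: [0.738, -0.674, -0.0, -0.0]
ft_force: [-1.3, 9.1, 4.3]
opening: 0.128
```

```bash
cat > chk.py <<'E'
from h import *
import sys
go((0,-.1155,.071))
for n in('top','side'):
    im,dd=vision.capture(n);P=cloud(n,dd);H,S,V=cv2.split(cv2.cvtColor(im,cv2.COLOR_RGB2HSV))
    N=(P-O)@np.stack([EX,EY,EZ],1);x,y,h=N[...,0],N[...,1],N[...,2]
    reg=(x>.05)&(x<.115)&(y<-.04)&(y>-.17)&(h<.06)
    for nm,m,zz in(('yel',(H>20)&(H<35)&(S>110)&(V>90)&reg,.0185),('red',((H<8)|(H>172))&(S>90)&(V>60)&reg&(x>.062),.0235)):
        uv=np.argwhere(m)[:,::-1]
        if len(uv): q=np.array([W2N(plane(n,u,v,zz))[:2] for u,v in uv]);print(n,nm,len(uv),q.mean(0).round(4),q.min(0).round(3),q.max(0).round(3))
    r=((H<8)|(H>172))&(S>120)&(V>60)&(h>.08)&(h<.11)&(abs(x)<.07)&(y<-.03)&(y>-.17)
    if r.any():print(n,'bar',r.sum(),np.median(N[r],0).round(4))
    u,v=proj(n,N2W((.08,-.115,.02)))[0].astype(int)
    if n=='side' :save(sys.argv[1],cv2.resize(im[v-55:v+35,u-70:u+50],(0,0),fx=5,fy=5,interpolation=cv2.INTER_CUBIC))
E
python3 chk.py s5
```

```text
clock 10.45 tip nest [ 0.0008 -0.1127  0.072 ] F [-1.3  9.1  4.3] open 0.12780356947334195 yaw 0.1
(0, -0.1155, 0.071) [0.28, 0.08, 0.1]
top bar 40 [-0.0325 -0.1128  0.0954]
side yel 12 [ 0.0876 -0.1183] [ 0.077 -0.122] [ 0.095 -0.114]
side red 4 [ 0.0875 -0.1106] [ 0.08  -0.111] [ 0.093 -0.109]
side bar 73 [-0.0332 -0.1146  0.0959]
```

View pics/s5.png

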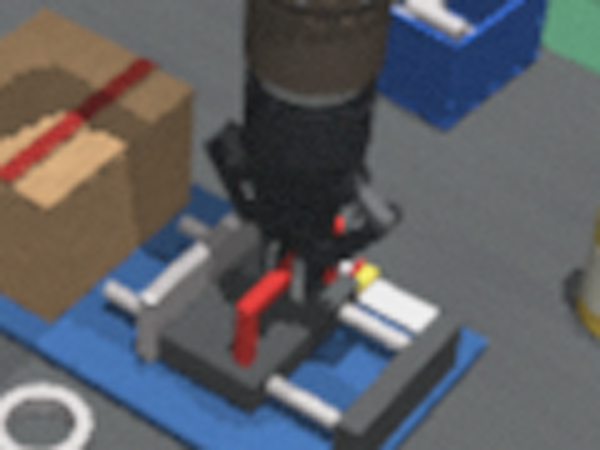

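The handle is gripped and the jaw has moved about 63 mm. The pointer at (330,270) in the crop is just reaching the yellow mark at (367,275), so I'll pull about 2.5 mm more.

Request:
move_arm(
  rows=[
    {"travel": [0.15, 0, 0], "yaw": 0, "jaw": 1},
    {"travel": [0.3, 0, 0], "yaw": 0, "jaw": 1},
    {"travel": [0.35, 0, 0], "yaw": 0, "jaw": 1},
    {"travel": [0.35, 0, 0], "yaw": 0, "jaw": 1},
    {"travel": [0.35, 0, 0], "yaw": 0, "jaw": 1},
  ],
)

```text
clock: 11.05
eef_pos: [0.5514, -0.1351, 0.1446]
tool_rot: [0.738, -0.674, -0.001, -0.001]
ft_force: [-1.8, 7.5, 4.7]
opening: 0.13
```

```bash
python3 chk.py s6; sed -i 's/\[v-55:v+35,u-70:u+50\],(0,0),fx=5,fy=5/[v-25:v+15,u-30:u+30],(0,0),fx=10,fy=10/' chk.py; python3 chk.py s7
```

```text
clock 11.05 tip nest [ 0.0008 -0.1144  0.072 ] F [-1.8  7.5  4.7] open 0.1298574602083086 yaw 0.11
(0, -0.1155, 0.071) [0.09, 0.08, 0.1]
top bar 44 [-0.0355 -0.1146  0.0949]
side yel 10 [ 0.0891 -0.1184] [ 0.081 -0.122] [ 0.095 -0.114]
side red 1 [ 0.0947 -0.1138] [ 0.095 -0.114] [ 0.095 -0.114]
side bar 82 [-0.0314 -0.1172  0.0958]
clock 11.15 tip nest [ 0.0008 -0.1144  0.072 ] F [-2.   9.1  4.3] open 0.12190422654875606 yaw 0.11
(0, -0.1155, 0.071) [0.09, 0.08, 0.1]
top bar 45 [-0.036  -0.1145  0.0954]
side yel 11 [ 0.0898 -0.1183] [ 0.081 -0.122] [ 0.097 -0.114]
side bar 82 [-0.0292 -0.1164  0.0956]
```

View pics/s7.png

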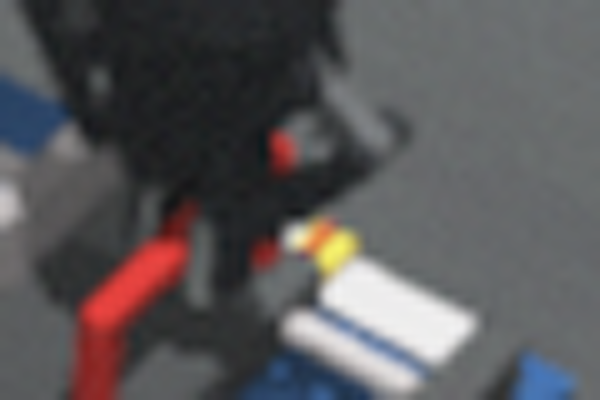

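```bash
python3 -c "
from h import *
u,v=proj('side',N2W((.08,-.115,.02)))[0].astype(int)
for nm,cx,cy,z in(('ptr',322,235,.0235),('ptrR',332,232,.0235),('ptrL',308,238,.0235),('yelR',358,250,.0185),('yelL',290,237,.0185)):
  print(nm,W2N(plane('side',u-30+cx/10-.5,v-25+cy/10-.5,z)).round(4))"
```

```text
ptr [ 0.088  -0.113   0.0235]
ptrR [ 0.0913 -0.1148  0.0235]
ptrL [ 0.0838 -0.1102  0.0235]
yelR [ 0.0942 -0.1239  0.0185]
yelL [ 0.0848 -0.1028  0.0185]
```

Request:
move_arm(
  rows=[
    {"travel": [0.15, 0, 0], "yaw": 0, "jaw": 1},
    {"travel": [0.3, 0, 0], "yaw": 0, "jaw": 1},
    {"travel": [0.3, 0, 0], "yaw": 0, "jaw": 1},
    {"travel": [0.3, 0, 0], "yaw": 0, "jaw": 1},
    {"travel": [0.3, 0, 0], "yaw": 0, "jaw": 1},
  ],
)

```text
clock: 11.75
eef_pos: [0.5516, -0.1366, 0.1446]
tool_rot: [0.739, -0.674, -0.002, -0.002]
ft_force: [-1.5, 8.1, 4.6]
opening: 0.124
```

```bash
python3 chk.py s8;python3 -c "
from h import *
b,e=vision.capture('side');P=cloud('side',e)
for x in(-.06,0.05):
  for y in (.055,.1,.14):
    u,v=proj('side',N2W((x,y,.119)))[0].round().astype(int);print(x,y,W2N(P[v,u]).round(3))
print(sensors.state()['dq'].round(4))"
```

```text
clock 11.75 tip nest [ 0.0008 -0.1157  0.072 ] F [-1.5  8.1  4.6] open 0.12401277729613087 yaw 0.11
(0, -0.1155, 0.071) [-0.06, 0.07, 0.1]
top bar 45 [-0.0325 -0.1153  0.0954]
side yel 11 [ 0.0894 -0.1171] [ 0.081 -0.122] [ 0.097 -0.106]
side red 1 [ 0.0947 -0.1138] [ 0.095 -0.114] [ 0.095 -0.114]
side bar 80 [-0.0304 -0.1181  0.0957]
-0.06 0.055 [-0.064  0.051  0.126]
-0.06 0.1 [-0.059  0.102  0.119]
-0.06 0.14 [-0.059  0.14   0.119]
0.05 0.055 [0.053 0.056 0.117]
0.05 0.1 [0.049 0.1   0.119]
0.05 0.14 [0.048 0.139 0.12 ]
[0.0003 0.0007 0.0005 0.0006 0.0015 0.0001]
```

View pics/s8.png

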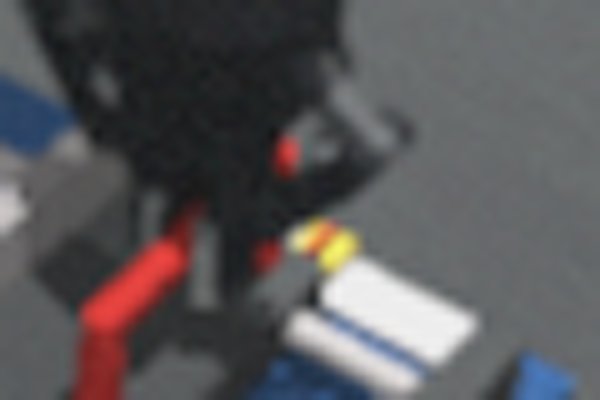

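The red pointer at (325,235) in the crop now has yellow on both sides, and the arm is still. The lid reads flat. Handing in.

```bash
python3 -c "
from rig import job
print(job.finish_job())"
```

```text
the job is handed in; nothing more can be done
None
```

The carton is closed and the jaw is held open at the mark. I folded the narrow flap down first, then the wide flap with the red strip over it. I then gripped the red handle, pulled it about 66 mm, and handed in at about 12 s while still holding it.

**Last checks**
- **Lid:** depth points on the closed lid read 117–120 mm, with one at 126 mm near the strip corner. I took that one as depth noise, since the same spot read 122 mm before.
- **Pointer:** it shows yellow on both sides. The handle bar is at about nest y −115.3 mm in the top view and −118 mm in the side view, against a mark centre of about −115.5 mm. The two views disagree by about 3 mm, which is still within the 16 mm mark.
- **Hold:** grip is set to 60 N, the pull reads about 8 N, and the arm is at rest.

**What went less smoothly:** on my first approach to the wide flap I was too low, and its edge pressed lightly on the finger linkage (about 8 N). I backed off, raised the hand and folded it cleanly. The highest force I read was about 12 N, and I saw no contact with the other things on the bench.

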